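# Clamp the module carrier to the T-slot table

### The arm

A 7-joint arm with a two-finger parallel gripper is mounted at the origin on a cart in front of the work surface, level with it; the furniture and walls round the work are solid. World frame = base frame: x ahead of the robot, y to its left, z up, the work surface at z = 0. Lengths are in m, angles in rad, forces in N, time in s.
With the tool pointing down it reaches from about 0.425 to 0.925 m from the base axis. Payload 6.8 kg.
Tool frame: the origin (TCP) lies midway between the tips of the shut fingers; the grasp point (between the pads) lies 19 mm behind it (arm.hold_point_z is the distance from the TCP to the grasp point, in m); z points along the fingers, y is the line along which they close (so a half turn about z gives the same grasp; the last joint's range is limited). The gripper opens to 85 mm and grips with 20 to 120 N. Pads are 22 mm wide; open, the fingers measure 114 mm over their backs; the gripper's body (76 mm by 85 mm) begins 54 mm behind the grasp point. The pads swing forward as they close: fully open they stand 13 mm farther back than shut.
Start: joints at [-1.242, 0.477, 0.022, 1.555, -0.011, 1.109, -0.083], TCP at [0.286, 0.612, 0.231] pointing down, gripper open.
Joint ranges: [-2.96, 2.96], [-0.34, 2.1], [-1.41, 1.46], [0.24, 2.44], [-1.37, 4.51], [0.17, 1.92], [-2.96, 2.96]. Speed limits (rad/s): [2.39, 2.39, 3.14, 3.14, 3.14, 3.14, 3.14].

### API

Orientations are given as a rotation vector (axis times angle).
In Python, from plant import arm, optics, order gives the robot as it stands.
- The arm moves only by the shell command python3 -m inch 'ROWS'. ROWS is JSON, a list of rows, each a list of 3 entries, a list of its own where there are three numbers: the shift along the tool's x, y, z as a fraction of full scale, then the turn, a rotation vector about the tool's x, y, z as a fraction of full scale, then the opening, from 0 (shut) to 1 (fully open). A call has 1 to 10 rows; each row shifts and turns the commanded pose from where the row before left it, along the tool's axes as they then stand; what a row does not reach is not made up. Full scale, the value 1, is 0.05 m for a shift and 4 degrees for a turn. A row lasts 1/10 s, in which the tool goes at most 50 mm and 8.59 degrees, less where a joint would pass 70% of its speed; a pose out of reach is approached as far as the arm can. A call with a number of a shift or a turn outside -1 to 1 is refused whole. A call with a gripper value outside its range is refused whole. The fingers move at their own pace and stop on an object; the grip force is fixed at half the most. Time passes only in rows, so rows that do not move let the fingers close. It gives the time, the measured TCP pose, the force, the opening and the grip force at its end, in the units of the state.
- arm.state(): the state, without advancing time (a new reading comes with each control period).
- optics.get_image(name): name is "scene" or "top" or "wrist"; returns the picture (420x560x3 uint8, blue, green, red); there is no depth.
- optics.camera_params(name): a dict with "intrinsics" (3x3 intrinsics, pixels), "xyz" and "attitude" of the camera in the world. Camera axes: x right, y down, z forward; pixel columns grow to the right and rows downward; lengths in m; the calibration is good to about 2 mm. A picture is of the moment at which its call begins: read the wrist's pose just before it. camera_params takes no time and is no camera call; for the wrist camera it gives the pose at the moment of the call.
- order.job_done(): hands the job in; it is judged then, once.
The state is a dict: "clock": time; "joints": joint angles; "qd": joint speeds; "effort": joint torques, N m; "tcp_pos": TCP position; "eef_rot": TCP orientation; "ft_force": force on the tool from outside, world axes, zero at the start; "ft_torque": the same for the moment, N m; "finger_gap": finger opening in m; "finger_force": force on a finger pad.
Only numpy, scipy, OpenCV 4.12 (cv2) and the standard library are available. Lean on these libraries where they do the work, as an engineer would, in place of code of your own. Each camera call takes 0.05 s, during which the arm holds its last target. There are 200 camera calls.

### The job

Clamp the module carrier to the slotted table with the loose T-bolt: lower the bolt's head right to the bottom of the open slot in front of the carrier, slide it along gently until its stem is fully home in the carrier's notch, then turn the nut clockwise so that the head turns square under the lips, and on until the spring washer is flat and the nut just firmly tight, not overtightened. Use no great force, do not push the carrier from where it has been set, leave the dish, the tape roll and the loupe alone, and let go at the end.

Things in the scene. Friction and masses are not known exactly. Their poses are not given: they have to be found in the camera images.
- table: Fixed aluminium T-slot table, 300 x 140 mm, top face 24.5 mm high. Origin on the slot's centre line at bench height; x axis along the slot towards the carrier, y across, z up. The slot runs from x = -140 to +160 mm at y = 0: mouth 21 mm wide through lips 8 mm thick, over a cavity 34.4 mm wide and 10.5 mm high, its floor 6 mm above the origin. The mouth is clear in front of the carrier (smaller x).
- notch (a point): Point on the bolt's axis when the stem is home in the carrier's notch, on the carrier's top face (32.5 mm above the bench); axes as the table's. The notch is a U 15 mm wide along the slot, open towards smaller table x; it begins 25 mm before this point and its flat end is 6.5 mm beyond it (the stem is home against it).
- carrier: Steel plate 8 mm thick, 120 mm wide, flat on the table; origin 8 mm under the notch point. Reaches from x = -25 to +122 mm; a flat module 10 mm high lies on it from x = 50 mm. Either side of the notch dark shims stand 0.2 to 2 mm proud of it (not known): the washer presses on them. It slides along the slot if pushed with more than about 15 N; it must stay within 5 mm of its place.
- head (a point): Centre of the T-bolt's head, 32 mm long (its x axis) x 18 mm wide (y) x 9.5 mm high; the bolt stands on it, z up. It passes the slot's mouth only with x along the slot (either way round). In the cavity it has 1 mm play up and down. Two opposite corners are rounded: it turns a quarter turn clockwise seen from above, then jams by itself, square or up to 13 degrees past; anticlockwise it jams at once.
- bolt: Loose steel T-bolt, about 0.22 kg with its nut, standing on the bench. Origin: centre of the head's underside. Stem 12 mm thick, its top 78.5 mm above the origin, with a dark line across it that shows the head's long direction.
- knob (a point): Centre of the grip of the round knurled nut on the bolt, also the place to carry the bolt: 25 mm thick, gripped length from 19.5 mm below this point to 14 mm above it. Below the grip sits a spring washer, 26 mm across; its flat underside is 26 mm below this point and is what presses on the carrier.
- nut: The nut with its washer; origin at the underside's centre. Clockwise from above it runs down the bolt 4 mm per rad. Its thread drags 0.07 N m: the bolt turns with it until the head jams, then it runs down to the carrier (gap 1.2 to 5.4 mm at first), lifts the head to the lips and clamps. Washer: flat after 0.6 mm (17 N); then the moment climbs steeply. 12 to 70 N is right: stop at about 0.18 N m.
- dish: Steel dish with pins, 68 mm across, 14 mm high, loose; leave alone. Origin under its centre.
- tape: Small roll of tape lying flat, 52 mm across, 12 mm high, loose; leave alone. Origin under its centre.
- loupe: Black loupe standing up, 37 mm across, 29 mm high, loose; leave alone. Origin under its centre.
Mind the look-alikes: they are no part of the job. Several things have the shape of the bolt; the one meant has the colours described above.

How it is judged:
On the way, in this order (a step that is already met when the one before it is completed fails the run):
1. the head is down in the slot's cavity, in front of the carrier, its long side along the slot (z of head in the frame of table between 0.008 and 0.0135 m and y of head in the frame of table between -0.004 and 0.004 m and angle between head's own z axis and vertical below 0.12 rad and angle between the x axis of head and the x axis of table, either way round below 0.3 rad and horizontal distance between head and notch above 0.015 m), for 0.1 s.
2. the stem is home in the notch, the head still along the slot (z of head in the frame of table between 0.008 and 0.0135 m and y of head in the frame of table between -0.004 and 0.004 m and angle between head's own z axis and vertical below 0.12 rad and horizontal distance between head and notch below 0.005 m and angle between the x axis of head and the x axis of table, either way round below 0.4 rad), for 0.1 s.
3. the head is turned square under the lips (z of head in the frame of table between 0.008 and 0.0135 m and y of head in the frame of table between -0.004 and 0.004 m and angle between head's own z axis and vertical below 0.12 rad and horizontal distance between head and notch below 0.005 m and angle between the x axis of head and the y axis of table, either way round below 0.35 rad), for 0.1 s.
At the end, for the whole second after the job is handed in: The head is in the slot, upright (7 degrees) and square to the slot within 20 degrees, the stem within 5 mm of home in the notch, and the nut presses on the carrier with 12 N or more (never over 70 N), all at rest and let go (all of step 3 and contact force between nut and carrier above 12 N and linear speed of nut below 0.01 m/s); the robot touches nothing.
It fails at once if the carrier is pushed more than 5 mm from its place (distance of notch from where it was at the start of the episode above 0.005 m).
It fails at once if the nut is overtightened (more than 70 N on the carrier) (contact force between nut and carrier above 70 N).
It fails at once if the bolt is forced against the table with more than 45 N while the nut does not yet clamp (contact force between bolt and table above 45 N and contact force between nut and carrier below 4 N).
It fails at once if the dish, the tape roll or the loupe is moved more than 15 mm (distance of any of dish, tape, loupe from where it was at the start of the episode above 0.015 m).
It also fails if it takes over 67 s, if anything falls off the work surface, if the arm or the gripper's body presses on something with over 40 N, if the wrist force passes 120 N, or if a joint passes its speed limit or range.

## Working session

There is one attempt and no reset: what is moved stays moved. The work goes in short steps, Python scripts to look and compute and a shell command to move; the robot and the scene stay as the last step left them, time stands still between calls to the robot, and variables do not carry over. Pictures are saved under pics/ and viewed, at most 10 in all, crops included, and the job is handed in when it is done.

```bash
mkdir -p pics; ls
python3 - <<'E'
from plant import arm, optics, order
import cv2
s=arm.state(); print(s)
for n in("scene","top"):
    im=optics.get_image(n); cv2.imwrite(f"pics/{n}0.png",im); print(n,optics.camera_params(n))
print(optics.camera_params("wrist"))
E
```

```text
pics
{'clock': 0.0, 'joints': array([-1.24208978,  0.47780469,  0.02232485,  1.5564473 , -0.0115355 ,
        1.10929869, -0.0831196 ]), 'qd': array([ 0.0013607 ,  0.00041586, -0.00274145, -0.00020503,  0.0008284 ,
       -0.00069113, -0.00224043]), 'effort': array([ 2.28921863e-04, -5.96467638e+01,  1.60826314e+00, -2.81201041e+01,
        1.25361403e-02,  9.51319991e-03,  5.42172268e-05]), 'tcp_pos': array([0.28530266, 0.61108815, 0.23032409]), 'eef_rot': array([-6.80627814e-01, -3.06666815e+00,  2.83644343e-03]), 'ft_force': array([-0.01099103, -0.06393789,  0.47474008]), 'ft_torque': array([-0.03362631, -0.07509899, -0.04540736]), 'finger_force': 0.0, 'finger_gap': 0.08541636417163304}
scene {'intrinsics': array([[469.29314564,   0.        , 277.58989497],
       [  0.        , 469.29314564, 203.14312042],
       [  0.        ,   0.        ,   1.        ]]), 'xyz': array([-0.12078428, -0.68003086,  0.68501573]), 'attitude': array([-2.00205757,  0.87053698, -0.43980113])}
top {'intrinsics': array([[393.98342529,   0.        , 280.75693783],
       [  0.        , 393.98342529, 203.91882431],
       [  0.        ,   0.        ,   1.        ]]), 'xyz': array([ 0.44429338, -0.00164259,  0.94280229]), 'attitude': array([-2.15710757,  2.13166306, -0.16330646])}
{'intrinsics': array([[289.42104151,   0.        , 274.93833779],
       [  0.        , 289.42104151, 210.01960922],
       [  0.        ,   0.        ,   1.        ]]), 'xyz': array([0.22411638, 0.64029217, 0.37262838]), 'attitude': array([2.44754165, 1.55766194, 0.21241386])}
```

View pics/top0.png

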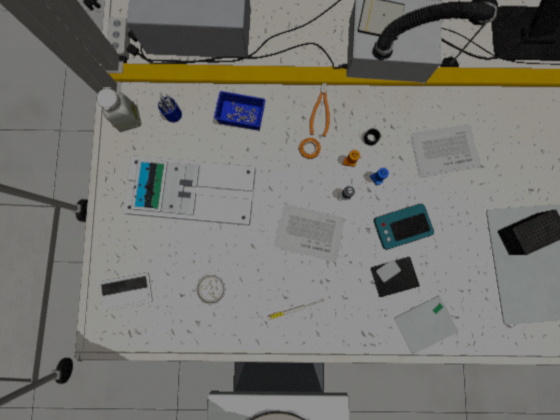

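View pics/scene0.png

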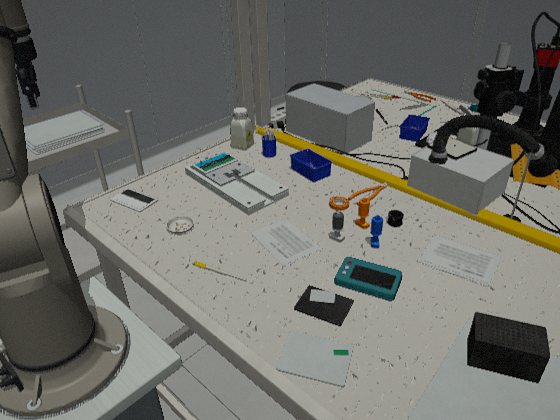

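The top view shows the steel bolt at about (348,193), with orange and blue look-alikes at (353,158) and (380,176). The table is at about (195,191), with the carrier on its left, so slot +x points to image left. I'll enlarge both.

Run:
```python
import cv2,numpy as np
t=cv2.imread("pics/top0.png");s=cv2.imread("pics/scene0.png")
a=cv2.resize(t[150:234,118:268],None,fx=4,fy=4,interpolation=cv2.INTER_CUBIC) # 600x336
b=cv2.resize(t[175:205,330:370],None,fx=5,fy=5,interpolation=cv2.INTER_CUBIC)#200x150
c=cv2.resize(s[200:250,320:360],None,fx=5,fy=5,interpolation=cv2.INTER_CUBIC)#200x250
d=cv2.resize(s[145:215,180:295],None,fx=5,fy=3.7,interpolation=cv2.INTER_CUBIC)#575x259
o=np.zeros((600,800,3),np.uint8)
o[:336,:600]=a;o[:150,600:]=b;o[160:410,600:]=c;o[340:599,:575]=d
cv2.imwrite("pics/c1.png",o)
```

```text
(no output)
```

View pics/c1.png

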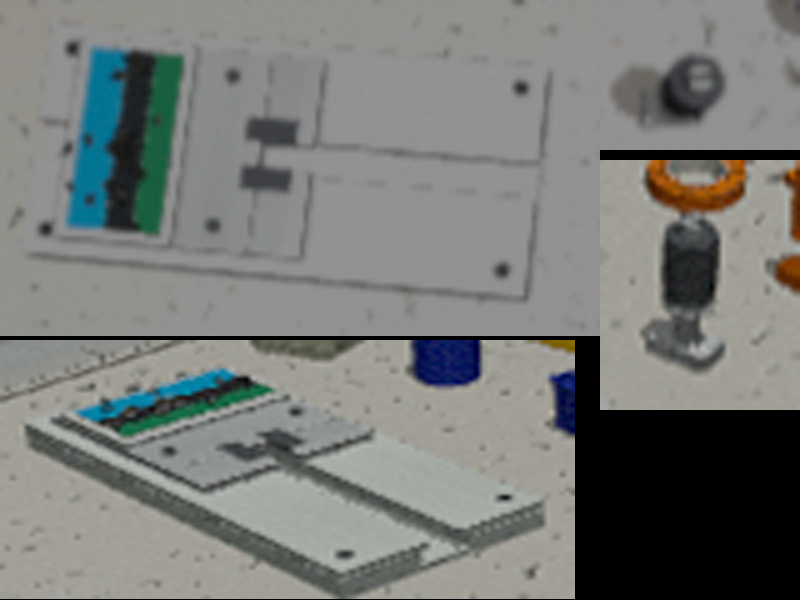

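The crop shows the table's right corners near (551,70) and (527,298). The carrier's front edge runs (326,62)–(302,258), and the slot mouth edges run (300,147)–(540,162) and (310,178)–(525,195). The bolt's top is near (702,75).

```bash
cat > h.py <<'E'
import numpy as np
from scipy.spatial.transform import Rotation as R
from plant import arm, optics, order
def plane(p,u,z):
    Rm=R.from_rotvec(p["attitude"]).as_matrix();K=p["intrinsics"]
    d=Rm@np.linalg.inv(K)@np.r_[np.array(u,float),1]
    return p["xyz"]+d*(z-p["xyz"][2])/d[2]
def proj(p,X):
    Rm=R.from_rotvec(p["attitude"]).as_matrix()
    c=p["intrinsics"]@(Rm.T@(np.array(X)-p["xyz"])); return c[:2]/c[2]
def delta(pos,rotm):
    """shift in tool axes [mm] and rotvec in tool [deg] from current state to target"""
    s=arm.state();A=R.from_rotvec(s["eef_rot"])
    print("shift mm",np.round(A.inv().apply(np.array(pos)-s["tcp_pos"])*1e3,1),
     "units",np.round(A.inv().apply(np.array(pos)-s["tcp_pos"])/.05,3),
     "turn units(4deg)",np.round(np.degrees((A.inv()*R.from_matrix(rotm)).as_rotvec())/4,3))
def down(yaw):
    "tool z down, tool y at world angle yaw"
    y=np.array([np.cos(yaw),np.sin(yaw),0]);z=np.array([0,0,-1.]);x=np.cross(y,z)
    return np.c_[x,y,z]
E
python3 - <<'E'
from h import *
p=optics.camera_params("top")
c=lambda x,y:(x/4+118,y/4+150)
z=.0245
for n,u,zz in[("RT",(551,70),z),("RB",(527,298),z),("LT",(50,35),z),("LB",(28,250),z),("mT1",(330,149),z),("mT2",(540,162),z),("mB1",(315,178),z),("mB2",(525,195),z),("cfT",(326,62),.0325),("cfB",(302,258),.0325)]:
    print(n,plane(p,c(*u),zz).round(4))
print("bolt top",plane(p,((702-600)/5+330,75/5+175),.0785))
ps=optics.camera_params("scene")
for u in[(643,335),(710,370),(724,350)]: print("head",plane(ps,((u[0]-600)/5+320,(u[1]-160)/5+200),.007))
s=arm.state();print(R.from_rotvec(s["eef_rot"]).as_matrix().round(3))
w=optics.camera_params("wrist");A=R.from_rotvec(s["eef_rot"])
print(A.inv().apply(w["xyz"]-s["tcp_pos"]),(A.inv()*R.from_rotvec(w["attitude"])).as_matrix().round(3))
E
```

```text
RT [0.6704 0.0581 0.0245]
RB [0.5335 0.0692 0.0245]
LT [0.6881 0.3585 0.0245]
LB [0.5583 0.3625 0.0245]
mT1 [0.6207 0.188  0.0245]
mT2 [0.6144 0.0634 0.0245]
mB1 [0.6032 0.1961 0.0245]
mB2 [0.5945 0.0718 0.0245]
cfT [0.6716 0.1909 0.0325]
cfB [0.5545 0.1999 0.0325]
bolt top [ 0.60818421 -0.15771418  0.0785    ]
head [ 0.59771155 -0.13827339  0.007     ]
head [ 0.5973658  -0.17827467  0.007     ]
head [ 0.61397674 -0.17388793  0.007     ]
[[-0.906  0.423 -0.001]
 [ 0.423  0.906 -0.002]
 [-0.    -0.002 -1.   ]]
[ 0.06781218  0.00027792 -0.14220033] [[-0.001 -0.963 -0.271]
 [ 1.    -0.001 -0.001]
 [ 0.001 -0.271  0.963]]
```

```bash
python3 -m inch '[[[-0.81,-0.45,0],[0,0,0],1],[[-0.81,-0.45,0],[0,0,0],1],[[-0.81,-0.45,0],[0,0,0],1],[[-0.81,-0.45,0],[0,0,0],1],[[-0.81,-0.45,0],[0,0,0],1],[[-0.81,-0.45,0],[0,0,0],1],[[-0.81,-0.45,0],[0,0,0],1],[[-0.81,-0.45,0],[0,0,0],1],[[-0.81,-0.45,0],[0,0,0],0.6],[[-0.81,-0.45,0],[0,0,0],0.6]]'
python3 -m inch '[[[-0.81,-0.45,0],[0,0,-1],0.6],[[-0.81,-0.45,0],[0,0,-1],0.6],[[0,0,0],[0,0,-1],0.6],[[0,0,0],[0,0,-1],0.6],[[0,0,0],[0,0,-1],0.6],[[0,0,0],[0,0,-1],0.6],[[0,0,0],[0,0,-1],0.6],[[0,0,0],[0,0,-1],0.6],[[0,0,0],[0,0,-1],0.6],[[0,0,0],[0,0,0],0.6]]'
python3 - <<'E'
from h import *
import cv2,pickle
s=arm.state();w=optics.camera_params("wrist");im=optics.get_image("wrist")
cv2.imwrite("pics/w1.png",cv2.resize(im,(800,600),interpolation=cv2.INTER_CUBIC));pickle.dump(w,open("w1.pkl","wb"))
print(s["joints"].round(3),s["tcp_pos"],s["finger_gap"],R.from_rotvec(s["eef_rot"]).as_matrix().round(3))
E
```

```text
clock: 1.1
tcp_pos: [0.558, 0.2347, 0.2311]
eef_rot: [-0.68, -3.067, 0.0]
ft_force: [0.5, 0.6, 0.2]
finger_gap: 0.059
finger_force: 0.0
clock: 2.1
tcp_pos: [0.6139, 0.1632, 0.2308]
eef_rot: [0.301, -3.126, 0.0]
ft_force: [0.1, -0.4, 0.9]
finger_gap: 0.0511
finger_force: 0.0
[-0.407  0.412  0.066  1.659 -0.03   1.072  1.431] [0.61394707 0.16318246 0.23083454] 0.05107781633118284 [[-0.982 -0.191 -0.001]
 [-0.191  0.982 -0.   ]
 [ 0.001 -0.    -1.   ]]
```

View pics/w1.png

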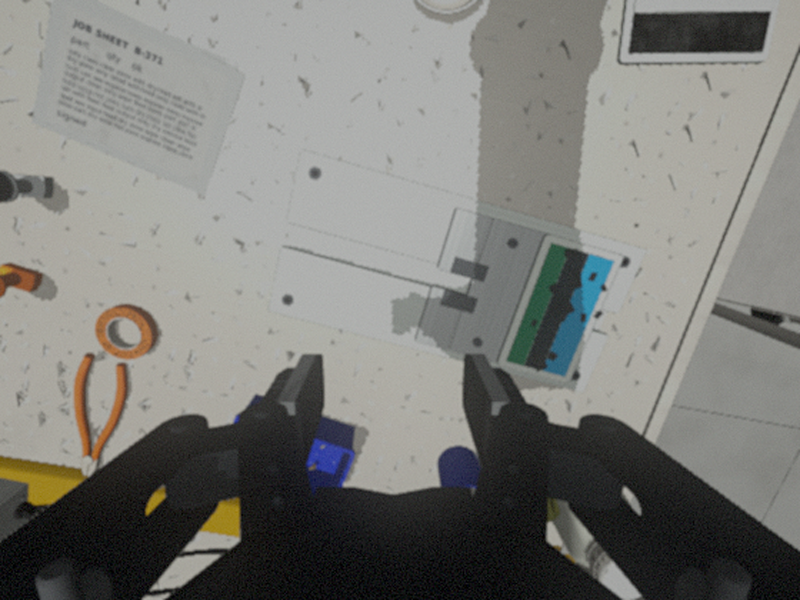

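The wrist view shows the table's slot entering at about (285,250) and the carrier's notch between shims at (468,268) and (458,300). I'll enlarge it for the edges.

Run:
```python
import cv2
w=cv2.resize(cv2.imread("pics/w1.png"),(560,420),interpolation=cv2.INTER_AREA)
c=w[130:245,190:350]
c=cv2.resize(c,(800,575),interpolation=cv2.INTER_CUBIC)
g=cv2.createCLAHE(3,(3,3)).apply(cv2.cvtColor(c,cv2.COLOR_BGR2GRAY))
cv2.imwrite("pics/c2.png",g)
```

```text
(no output)
```

View pics/c2.png

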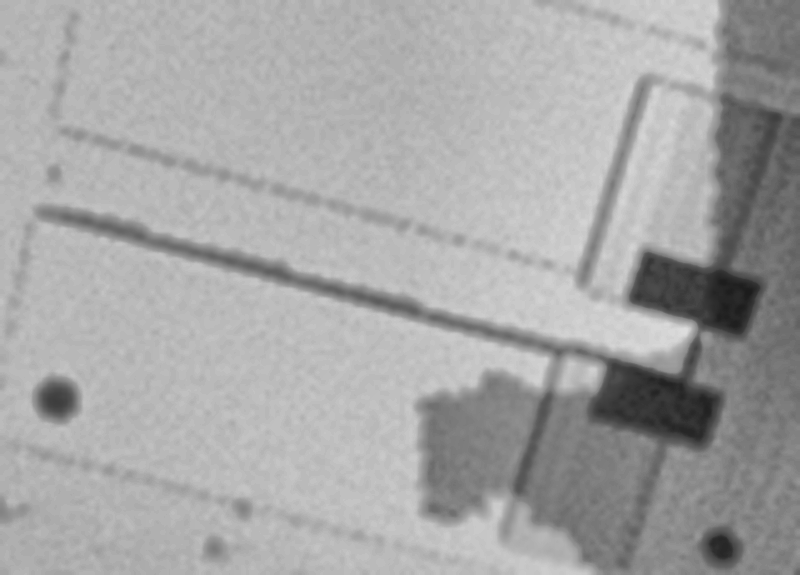

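The crop shows the mouth edges (65,130)–(575,270) and (40,217)–(550,352), the carrier's front edge (648,78)–(508,535), and the notch end wall at (700,330)–(690,380).

Run:
```python
from h import *
import pickle
p=pickle.load(open("w1.pkl","rb"))
# pixel-centre convention of resize by 5
q=lambda u,z:plane(p,((u[0]+.5)/5-.5+190,(u[1]+.5)/5-.5+130),z)[:2]
a,b,c,d=[q(u,.0245) for u in((65,130),(575,270),(40,217),(550,352))]
e,f=[q(u,.0325) for u in((648,78),(508,535))]
g,h=[q(u,.0325) for u in((701,330),(692,378))]
for n,(u,v) in dict(m1=(b,a),m2=(d,c)).items(): print(n,u,v,np.degrees(np.arctan2(*(u-v)[::-1])))
print("front",e,f,np.degrees(np.arctan2(*(e-f)[::-1]))+90)
ang=np.radians(np.mean([np.degrees(np.arctan2(*(b-a)[::-1])),np.degrees(np.arctan2(*(d-c)[::-1])),np.degrees(np.arctan2(*(e-f)[::-1]))+90]))
x=np.array([np.cos(ang),np.sin(ang)]);y=np.array([-x[1],x[0]])
print("ang",np.degrees(ang),"width",(c-a)@y,(d-b)@y)
mid=((a+b+c+d)/4)@y
print("slot centre across",mid,"notch end along",g@x,h@x,"front",e@x,f@x, "notch pt from end",(g@x+h@x)/2-.0065,"from front",(e@x+f@x)/2+.025)
n=((g@x+h@x)/2-.0065+(e@x+f@x)/2+.025)/2
print("notch",n*x+mid*y,"slot front edge along",a@x,c@x, "table end expected", n)
for n,k in(("bolttop",(0.608,-.158,.0785)),):print(proj(p,k))
s=arm.state();delta([.608-.0,-.158,.2],down(np.radians(119)))
```

```text
m1 [0.60377733 0.19756357] [0.59392771 0.07124036] 85.54157676202983
m2 [0.62504436 0.19595189] [0.61569691 0.06787898] 85.82564666241497
front [0.55563224 0.20324188] [0.67142442 0.19459637] 265.7299873398376
ang 145.6990702547608 width -0.009491001142461545 -0.010653414464707887
slot centre across -0.4535411326294466 notch end along -0.3754356585671309 -0.3849748703114358 front -0.3444669503155951 -0.4449937006916735 notch pt from end -0.3867052644392834 from front -0.36973032550363427
notch [0.56802994 0.16152476] slot front edge along -0.45049047715858526 -0.47036804957170536 table end expected -0.37821779497145885
[-44.69880165 129.73372939]
shift mm [  66.5 -314.3   31. ] units [ 1.33  -6.286  0.619] turn units(4deg) [ 2.00e-03 -1.10e-02 -4.53e+00]
```

```bash
python3 - <<'E'
from h import *
x=np.array([np.cos(np.radians(85.7)),np.sin(np.radians(85.7))]);y=np.array([-x[1],x[0]])
A=[np.array(k) for k in([.60377733,.19756357],[.59392771,.07124036],[.62504436,.19595189],[.61569691,.06787898])]
print("y",[a@y for a in A]);mid=np.mean([a@y for a in A]); 
print("front",[np.array(k)@x for k in([0.55563224,0.20324188],[0.67142442,0.19459637])])
import pickle
p=pickle.load(open("w1.pkl","rb"))
q=lambda u,z:plane(p,((u[0]+.5)/5-.5+190,(u[1]+.5)/5-.5+130),z)[:2]
E_=[q(u,.0325)@x for u in((701,330),(692,378))];print("end",E_)
n1=np.mean(E_)-.0065;n2=np.mean([np.array(k)@x for k in([0.55563224,0.20324188],[0.67142442,0.19459637])])+.025
print(n1,n2,"notch",(n1+n2)/2*x+mid*y)
E
python3 -m inch '[[[0.19,-0.9,0.09],[0,0,0],0.6],[[0.19,-0.9,0.09],[0,0,0],0.6],[[0.19,-0.9,0.09],[0,0,0],0.6],[[0.19,-0.9,0.09],[0,0,0],0.6],[[0.19,-0.9,0.09],[0,0,0],0.6],[[0.19,-0.9,0.09],[0,0,-0.9],0.6],[[0.19,-0.9,0.09],[0,0,-0.9],0.6],[[0,0,0],[0,0,-0.9],0.6],[[0,0,0],[0,0,-0.9],0.6],[[0,0,0],[0,0,-0.9],0.6]]'
python3 - <<'E'
from h import *
import cv2,pickle
s=arm.state();w=optics.camera_params("wrist");im=optics.get_image("wrist")
cv2.imwrite("pics/w2raw.png",im);pickle.dump(w,open("w2.pkl","wb"))
u=proj(w,(.608,-.158,.04));print(u,s["tcp_pos"],s["joints"].round(2),R.from_rotvec(s["eef_rot"]).as_matrix()[:,1])
x0=int(np.clip(u[0]-80,0,400));y0=int(np.clip(u[1]-60,0,300));print(x0,y0)
cv2.imwrite("pics/w2.png",cv2.resize(im[y0:y0+120,x0:x0+160],(800,600),interpolation=cv2.INTER_CUBIC))
E
```

```text
y [np.float64(-0.5872647124896238), np.float64(-0.586914371309167), np.float64(-0.6085927203543079), np.float64(-0.6088743259106815)]
front [np.float64(0.24433037918455613), np.float64(0.24439115537365838)]
end [np.float64(0.27463637785957995), np.float64(0.2762616562913756)]
0.26894901707547775 0.2693607672791073 notch [0.61640938 0.22356661]
clock: 3.15
tcp_pos: [0.6116, -0.159, 0.1994]
eef_rot: [0.785, -3.041, -0.0]
ft_force: [-0.2, 0.4, 0.5]
finger_gap: 0.0512
finger_force: 0.0
[277.99067884 192.47684138] [ 0.61156613 -0.15899933  0.19944904] [ 0.09  0.44  0.09  1.7  -0.04  1.01  2.27] [-4.83948270e-01  8.75096517e-01  3.97045431e-04]
197 132
```

View pics/w2.png

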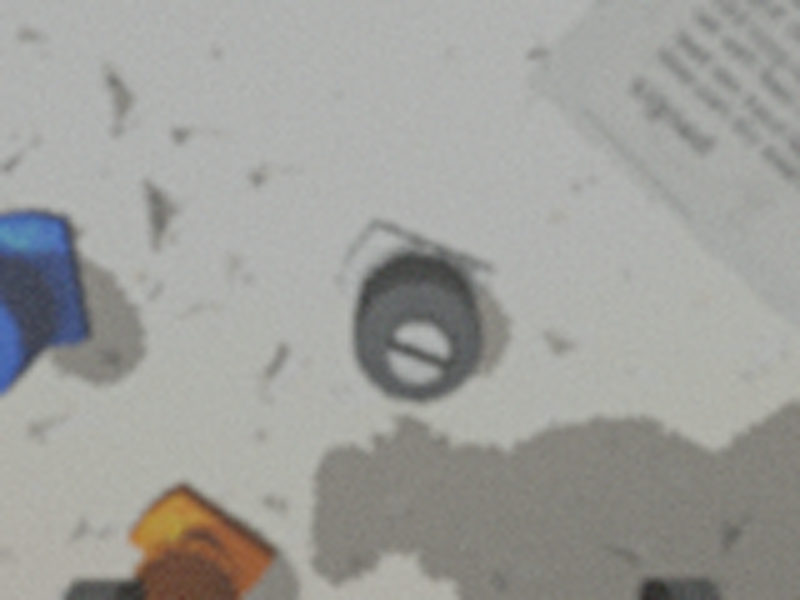

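The crop shows the bolt's stem top at (421,353), with its dark line from (388,342) to (453,364) and the head's edge from (375,222) to (492,270). Blue and orange look-alikes are at the left.

Run:
```python
from h import *
import pickle
p=pickle.load(open("w2.pkl","rb"))
q=lambda u,z:plane(p,((u[0]+.5)/5-.5+197,(u[1]+.5)/5-.5+132),z)[:2]
an=lambda a,b:np.degrees(np.arctan2(*(b-a)[::-1]))
c=q((421,353),.0785);print("bolt",c,"line ang",an(q((388,342),.0785),q((453,364),.0785)),"head edge",an(q((375,222),.0095),q((492,270),.0095)))
# knob outline: bottom-of-image extreme is top rim near edge
a,b=q((375,222),.0095),q((492,270),.0095);print("head edge pts",a,b,"dist centre", np.cross(b-a,c-a)/np.linalg.norm(b-a))
x=np.array([np.cos(np.radians(85.7)),np.sin(np.radians(85.7))])
print(proj(p,(*c,.072)))
for zz in(.06,.07,.075,.08):print(zz,np.linalg.norm(q((355,330),zz)-q((480,330),zz)))
s=arm.state();delta([*c,.058-.019],R.from_rotvec(s["eef_rot"]).as_matrix())
```

```text
bolt [ 0.6077745  -0.15555278] line ang 99.70168854637316 head edge 96.45874473067536
head edge pts [ 0.60020662 -0.17041946] [ 0.59689464 -0.14116335] dist centre -0.009192163809351863
[280.66893949 200.54605556]
0.06 0.02496971180832476
0.07 0.024083267346303904
0.075 0.023640045115293568
0.08 0.023196822884283153
shift mm [  1.7   4.6 160.5] units [0.034 0.093 3.21 ] turn units(4deg) [ 0. -0. -0.]<stdin>:8: DeprecationWarning: Arrays of 2-dimensional vectors are deprecated. Use arrays of 3-dimensional vectors instead. (deprecated in NumPy 2.0)
```

```bash
python3 -m inch '[[[0.034,0.093,0.2],[0,0,0],0.6],[[0,0,0.6],[0,0,0],0.6],[[0,0,0.7],[0,0,0],0.6],[[0,0,0.7],[0,0,0],0.6],[[0,0,0.6],[0,0,0],0.6],[[0,0,0.3],[0,0,0],0.6],[[0,0,0.11],[0,0,0],0.6],[[0,0,0],[0,0,0],0.6]]'
python3 -m inch '[[[0,0,0],[0,0,0],0],[[0,0,0],[0,0,0],0],[[0,0,0],[0,0,0],0],[[0,0,0],[0,0,0],0],[[0,0,0],[0,0,0],0],[[0,0,0],[0,0,0],0]]'
python3 - <<'E'
from h import *
s=arm.state();print(s["tcp_pos"],s["finger_gap"],s["finger_force"],s["ft_force"],s["ft_torque"])
E
```

```text
clock: 4.0
tcp_pos: [0.608, -0.1551, 0.0391]
eef_rot: [0.785, -3.041, -0.0]
ft_force: [0.6, 0.1, 1.2]
finger_gap: 0.0514
finger_force: 0.0
clock: 4.6
tcp_pos: [0.6092, -0.1553, 0.0409]
eef_rot: [-0.785, 3.039, -0.001]
ft_force: [-0.9, 0.8, 6.3]
finger_gap: 0.0237
finger_force: 58.6
[ 0.60920787 -0.15526161  0.04088317] 0.023662887870173507 58.64589214324951 [-0.94860727  0.8192335   6.30590402] [ 0.13613671  0.2382509  -0.02346939]
```

```bash
python3 -m inch '[[[0,0,-0.3],[0,0,0],0],[[0,0,-0.5],[0,0,0],0],[[0,0,-0.5],[0,0,0],0],[[-0.2,0.35,0],[0,0,0],0],[[-0.4,0.71,0],[0,0,0],0],[[-0.4,0.71,0],[0,0,0],0],[[-0.4,0.71,0],[0,0,0],0],[[-0.4,0.71,0],[0,0,0],0],[[-0.4,0.71,0],[0,0,0],0],[[-0.4,0.71,0],[0,0,0],0]]'
python3 -m inch '[[[-0.4,0.71,0],[0,0,0],0],[[-0.23,0.36,0],[0,0,0],0],[[0,0,0],[0,0,0.9],0],[[0,0,0],[0,0,1],0],[[0,0,0],[0,0,0.8],0],[[0,0,0],[0,0,0],0],[[0,0,0],[0,0,0],0],[[0,0,0],[0,0,0],0]]'
python3 - <<'E'
from h import *
import cv2,pickle
s=arm.state();w=optics.camera_params("wrist");im=optics.get_image("wrist")
cv2.imwrite("pics/w3raw.png",im);pickle.dump(w,open("w3.pkl","wb"))
print({k:s[k] for k in("tcp_pos","joints","finger_gap","ft_force","ft_torque")})
t=s["tcp_pos"];bz=t[2]-.0409
u=proj(w,(t[0],t[1],bz+.0785));print(u,bz)
x0=int(u[0]-80);y0=int(u[1]-75);print(x0,y0)
cv2.imwrite("pics/w3.png",cv2.resize(im[y0:y0+120,x0:x0+160],(800,600),interpolation=cv2.INTER_CUBIC))
E
```

```text
clock: 5.6
tcp_pos: [0.6099, 0.1108, 0.1052]
eef_rot: [-0.785, 3.042, -0.0]
ft_force: [0.3, -0.9, -1.9]
finger_gap: 0.0234
finger_force: 59.1
clock: 6.4
tcp_pos: [0.6118, 0.1713, 0.1046]
eef_rot: [-0.498, 3.102, 0.0]
ft_force: [0.2, -0.0, -3.2]
finger_gap: 0.0232
finger_force: 59.0
{'tcp_pos': array([0.61176568, 0.17131295, 0.10458526]), 'joints': array([-0.43734562,  0.549683  ,  0.09029076,  1.76488183, -0.06395081,
        0.82975078,  1.57177929]), 'finger_gap': 0.02324701893999226, 'ft_force': array([ 0.17074916, -0.00928873, -3.15208208]), 'ft_torque': array([0.01345043, 0.01159603, 0.0351682 ])}
[276.01980846 299.90185354] 0.06368525589858845
196 224
```

View pics/w3.png

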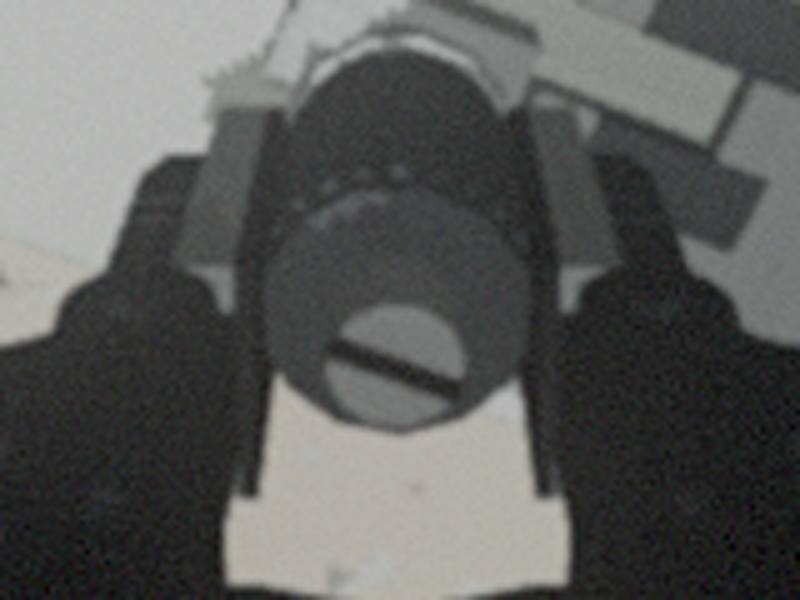

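The held bolt's stem top is at (396,362), with its dark line from (330,348) to (460,391). The grip looks straight.

Run:
```python
from h import *
import pickle
p=pickle.load(open("w3.pkl","rb"));s=arm.state()
z=.0637+.0785
q=lambda u,z:plane(p,((u[0]+.5)/5-.5+196,(u[1]+.5)/5-.5+224),z)[:2]
an=lambda a,b:np.degrees(np.arctan2(*(b-a)[::-1]))
c=q((397,362),z);print("bolt",c,"tcp",s["tcp_pos"],"line",an(q((330,348),z),q((460,391),z)),"diam",np.linalg.norm(q((326,362),z)-q((467,362),z)))
A=R.from_rotvec(s["eef_rot"]);print("off tool",A.inv().apply(np.r_[c-s["tcp_pos"][:2],0]))
x=np.array([np.cos(np.radians(85.7)),np.sin(np.radians(85.7))])
N=np.array([.6164,.2236]);T=N-.052*x;print("target",T)
dd=np.r_[T-c,0];print("shift units",A.inv().apply(dd)/.05)
print("down to tcp .0469:",(s["tcp_pos"][2]-.0469)/.05)
print("slot x in tool",A.inv().apply(np.r_[x,0]), "yaw now",np.degrees(np.arctan2(A.as_matrix()[1,1],A.as_matrix()[0,1])))
```

```text
bolt [0.61015937 0.17034372] tcp [0.61179201 0.17130577 0.10452629] line 87.61534124631956 diam 0.011551460631133754
off tool [ 1.85151526e-03 -4.03669872e-04 -2.60826508e-07]
target [0.61250111 0.17174637]
shift units [-5.32557741e-02  1.20123979e-02  7.52868095e-06]
down to tcp .0469: 1.1525258382321673
slot x in tool [-3.82841231e-01  9.23814148e-01  1.09266173e-04] yaw now 108.20978715361369
```

```bash
python3 -m inch '[[[-0.053,0.012,0],[0,0,0.35],0],[[0,0,0.2],[0,0,0],0],[[0,0,0.3],[0,0,0],0],[[0,0,0.2],[0,0,0],0],[[0,0,0.03],[0,0,0],0],[[0,0,0],[0,0,0],0],[[0,0,0],[0,0,0],0]]'
python3 -m inch '[[[0,0,0.04],[0,0,0],0],[[0,0,0.04],[0,0,0],0],[[0,0,0.04],[0,0,0],0]]'
```

```text
clock: 7.15
tcp_pos: [0.6143, 0.1729, 0.0679]
eef_rot: [-0.458, 3.108, 0.0]
ft_force: [-0.0, 0.2, -1.8]
finger_gap: 0.0238
finger_force: 59.1
clock: 7.45
tcp_pos: [0.6142, 0.1729, 0.0619]
eef_rot: [-0.458, 3.108, 0.0]
ft_force: [1.3, 0.2, -2.2]
finger_gap: 0.0231
finger_force: 59.1
```

```bash
python3 -m inch '[[[0,0,0.05],[0,0,0],0],[[0,0,0.05],[0,0,0],0],[[0,0,0.05],[0,0,0],0],[[0,0,0.05],[0,0,0],0],[[0,0,0.05],[0,0,0],0]]'
python3 -m inch '[[[0,0,0.02],[0,0,0],0],[[0,0,0.02],[0,0,0],0],[[0,0,0.01],[0,0,0],0],[[0,0,0],[0,0,0],0]]'
```

```text
clock: 7.95
tcp_pos: [0.6141, 0.1728, 0.049]
eef_rot: [0.458, -3.108, 0.0]
ft_force: [0.4, 0.2, -2.2]
finger_gap: 0.0234
finger_force: 59.1
clock: 8.35
tcp_pos: [0.6142, 0.1729, 0.0471]
eef_rot: [-0.458, 3.108, 0.0]
ft_force: [-0.3, 0.9, 0.8]
finger_gap: 0.0234
finger_force: 59.1
```

```bash
python3 -m inch '[[[-0.036,0.093,0],[0,0,0],0],[[-0.054,0.14,0],[0,0,0],0],[[-0.054,0.14,0],[0,0,0],0],[[-0.054,0.14,0],[0,0,0],0],[[-0.054,0.14,0],[0,0,0],0],[[-0.036,0.093,0],[0,0,0],0],[[0,0,0],[0,0,0],0]]'
```

```text
clock: 9.05
tcp_pos: [0.6173, 0.2143, 0.047]
eef_rot: [-0.46, 3.107, 0.002]
ft_force: [-1.6, 0.4, 2.2]
finger_gap: 0.0235
finger_force: 59.7
```

```bash
python3 -m inch '[[[-0.0144,0.0373,0],[0,0,0],0],[[-0.0144,0.0373,0],[0,0,0],0],[[-0.0144,0.0373,0],[0,0,0],0],[[-0.0144,0.0373,0],[0,0,0],0],[[0,0,0],[0,0,0],0]]'
```

```text
clock: 9.55
tcp_pos: [0.618, 0.2207, 0.0469]
eef_rot: [-0.458, 3.108, -0.0]
ft_force: [-0.4, -4.1, 4.3]
finger_gap: 0.0236
finger_force: 59.8
```

```bash
python3 -m inch '[[[-0.0072,0.0187,0],[0,0,0],0],[[-0.0072,0.0187,0],[0,0,0],0],[[0,0,0],[0,0,0],0]]'
```

```text
clock: 9.85
tcp_pos: [0.6181, 0.2225, 0.0469]
eef_rot: [-0.458, 3.108, -0.0]
ft_force: [-0.4, -4.5, 4.0]
finger_gap: 0.0232
finger_force: 59.8
```

```bash
python3 -m inch '[[[0,0,-0.012],[0,0,0],0],[[-0.0072,0.0187,0],[0,0,0],0],[[0,0,0],[0,0,0],0]]'; python3 -m inch '[[[-0.0072,0.0187,0],[0,0,0],0],[[0,0,0],[0,0,0],0]]'
```

```text
clock: 10.15
tcp_pos: [0.6176, 0.2244, 0.047]
eef_rot: [0.459, -3.107, -0.001]
ft_force: [-0.6, -1.4, -0.7]
finger_gap: 0.0234
finger_force: 59.3
clock: 10.35
tcp_pos: [0.6177, 0.2245, 0.0471]
eef_rot: [0.458, -3.107, 0.001]
ft_force: [0.4, -2.7, 0.2]
finger_gap: 0.0235
finger_force: 59.2
```

```bash
python3 -m inch '[[[-0.0072,0.0187,0],[0,0,0],0],[[0,0,0],[0,0,0],0]]'
```

```text
clock: 10.55
tcp_pos: [0.6177, 0.2246, 0.0471]
eef_rot: [0.457, -3.107, 0.002]
ft_force: [-1.4, -4.6, 0.7]
finger_gap: 0.023
finger_force: 59.3
```

The stem is home: motion stopped at y=0.2246 while the force climbed. Next I turn the nut clockwise.

```bash
python3 -m inch '[[[0.003,-0.012,0],[0,0,1],0],[[0,-0.0014,0],[0,0,1],0],[[0,-0.0014,0],[0,0,1],0],[[0,-0.0014,0],[0,0,1],0],[[0,-0.0014,0],[0,0,1],0],[[0,-0.0014,0],[0,0,1],0],[[0,-0.0014,0],[0,0,1],0],[[0,-0.0014,0],[0,0,1],0],[[0,-0.0014,0],[0,0,1],0],[[0,-0.0014,0],[0,0,1],0]]'
python3 -c "
from h import *
s=arm.state();print(s['ft_torque'],s['joints'][6])"
python3 -m inch '[[[0,-0.0014,0],[0,0,1],0],[[0,-0.0014,0],[0,0,1],0],[[0,-0.0014,0],[0,0,1],0],[[0,-0.0014,0],[0,0,1],0],[[0,-0.0014,0],[0,0,1],0],[[0,-0.0014,0],[0,0,1],0],[[0,-0.0014,0],[0,0,1],0],[[0,-0.0014,0],[0,0,1],0],[[0,-0.0014,0],[0,0,1],0],[[0,-0.0014,0],[0,0,1],0]]'
python3 -c "
from h import *
s=arm.state();print(s['ft_torque'],s['joints'][6])"
```

```text
clock: 11.55
tcp_pos: [0.6166, 0.2236, 0.0469]
eef_rot: [-0.636, -3.074, 0.003]
ft_force: [-3.7, -4.2, 2.7]
finger_gap: 0.0232
finger_force: 59.6
[-1.1971861   0.8268356   0.09497925] 0.9198477501794469
clock: 12.55
tcp_pos: [0.6158, 0.223, 0.0468]
eef_rot: [-1.649, -2.671, 0.005]
ft_force: [-4.8, -5.3, 2.6]
finger_gap: 0.0235
finger_force: 59.6
[-1.26644679  1.11649295  0.0403701 ] 0.36152912099455575
```

```bash
cat > t.py <<'E'
from h import *
s=arm.state();A=R.from_rotvec(s['eef_rot']).as_matrix()
print('T',s['ft_torque'].round(3),'q7',s['joints'][6].round(3),'yaw',np.degrees(np.arctan2(A[1,1],A[0,1])).round(1),'tilt',np.degrees(np.arccos(-A[2,2])).round(2),'F',s['ft_force'].round(1),'z',s['tcp_pos'][2].round(5))
E
python3 t.py
python3 -m inch '[[[0.002,0,0],[0,0,1],0],[[0.002,0,0],[0,0,1],0],[[0,0,0],[0,0,0],0]]' >/dev/null; python3 t.py
python3 -m inch '[[[0,-0.0014,0],[0,0,1],0],[[0,-0.0014,0],[0,0,1],0],[[0,0,0],[0,0,0],0]]'>/dev/null; python3 t.py
python3 -m inch '[[[0,-0.0014,0],[0,0,1],0],[[0,-0.0014,0],[0,0,1],0],[[0,0,0],[0,0,0],0]]'>/dev/null; python3 t.py
```

```text
T [-1.266  1.116  0.04 ] q7 0.362 yaw 26.6 tilt 0.23 F [-4.8 -5.3  2.6] z 0.04676
T [-1.261  1.128 -0.02 ] q7 0.25 yaw 18.7 tilt 0.26 F [-4.9 -4.6  1.3] z 0.04665
T [-1.249  1.168  0.002] q7 0.139 yaw 10.7 tilt 0.27 F [-4.  -5.7  2. ] z 0.04652
T [-1.278  0.685  0.036] q7 0.027 yaw 2.7 tilt 0.2 F [-2.3 -4.9 -1.3] z 0.04649
```

```bash
cat > look.py <<'E'
from h import *
import cv2,pickle,sys
n=sys.argv[1]
s=arm.state();w=optics.camera_params("wrist");im=optics.get_image("wrist")
cv2.imwrite(f"pics/{n}raw.png",im);pickle.dump(w,open(n+".pkl","wb"))
cv2.imwrite(f"pics/{n}.png",cv2.resize(im[224:344,196:356],(800,600),interpolation=cv2.INTER_CUBIC))
E
python3 look.py w4; python3 t.py
```

```text
T [-1.24   0.736  0.034] q7 0.028 yaw 2.7 tilt 0.2 F [-3.5 -5.2 -1.2] z 0.04649
```

View pics/w4.png

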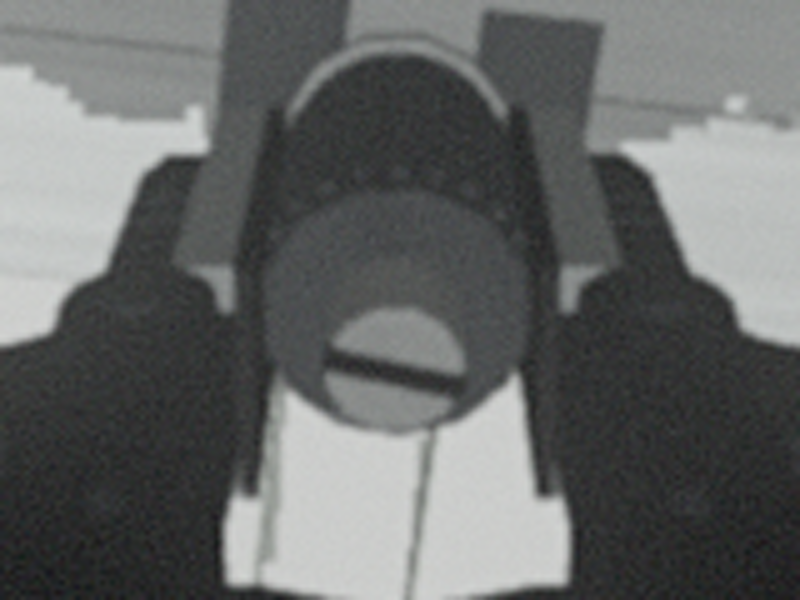

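The dark line now reads about 11.7°, against 18.3° before. The head has jammed at about 97°, square under the lips, and the nut is now running on the thread. I continue with matching descent.

```bash
python3 -m inch '[[[-0.01,-0.02,0.006],[0,0,1],0],[[0,-0.0014,0.0056],[0,0,1],0],[[0,-0.0014,0.0056],[0,0,1],0],[[0,-0.0014,0.0056],[0,0,1],0],[[0,0,0],[0,0,0],0]]'>/dev/null; python3 t.py
python3 -m inch '[[[0,-0.0014,0.0056],[0,0,1],0],[[0,-0.0014,0.0056],[0,0,1],0],[[0,-0.0014,0.0056],[0,0,1],0],[[0,0,0],[0,0,0],0]]'>/dev/null; python3 t.py
```

```text
T [-1.054  0.291  0.019] q7 -0.196 yaw -13.3 tilt 0.09 F [-1.1 -5.2  0.5] z 0.04572
T [-1.026  0.401 -0.063] q7 -0.364 yaw -25.2 tilt 0.09 F [-1.4 -4.1 -0. ] z 0.04489
```

```bash
cat > t.py <<'E'
from h import *
L=[]
for i in range(6):
    s=arm.state();L.append(np.r_[s['ft_torque'],s['ft_force'],s['effort'][6],s['tcp_pos']]);optics.get_image("top")
L=np.array(L);A=R.from_rotvec(s['eef_rot']).as_matrix();m=L.mean(0)
print('Tz',m[2].round(3),'sd',L[:,2].std().round(3),'eff7',m[6].round(3),'F',m[3:6].round(1),'q7',s['joints'][6].round(3),'yaw',np.degrees(np.arctan2(A[1,1],A[0,1])).round(1),'tcp',m[7:].round(4),s['clock'])
E
python3 t.py
python3 -m inch '[[[0,-0.0014,0.0056],[0,0,1],0],[[0,-0.0014,0.0056],[0,0,1],0],[[0,0,0],[0,0,0],0]]'>/dev/null; python3 t.py
python3 -m inch '[[[0,-0.0014,0.0056],[0,0,1],0],[[0,-0.0014,0.0056],[0,0,1],0],[[0,0,0],[0,0,0],0]]'>/dev/null; python3 t.py
```

```text
Tz -0.02 sd 0.03 eff7 -0.111 F [-1.5 -4.9 -1. ] q7 -0.362 yaw -25.2 tcp [0.6153 0.2232 0.0449] 14.65
Tz -0.013 sd 0.015 eff7 -0.117 F [-1.9 -4.9 -1.2] q7 -0.475 yaw -33.2 tcp [0.6152 0.2233 0.0444] 15.25
Tz 0.012 sd 0.013 eff7 -0.106 F [-2.1 -4.5  0.2] q7 -0.588 yaw -41.2 tcp [0.6151 0.2235 0.0439] 15.85
```

```bash
for i in 1; do python3 -m inch '[[[0,-0.0014,0.0056],[0,0,1],0],[[0,-0.0014,0.0056],[0,0,1],0],[[0,0,0],[0,0,0],0]]'>/dev/null; python3 t.py; done
python3 -m inch '[[[0,-0.0014,0.0056],[0,0,1],0],[[0,0,0],[0,0,0],0]]'>/dev/null; python3 t.py
python3 -m inch '[[[0,-0.0014,0.0056],[0,0,1],0],[[0,0,0],[0,0,0],0]]'>/dev/null; python3 t.py
```

```text
Tz 0.024 sd 0.023 eff7 -0.142 F [-2.9 -4.6  2. ] q7 -0.702 yaw -49.1 tcp [0.615  0.2236 0.0436] 16.45
Tz 0.035 sd 0.029 eff7 -0.153 F [-3.2 -4.8  3.7] q7 -0.759 yaw -53.1 tcp [0.615  0.2237 0.0435] 16.95
Tz 0.067 sd 0.031 eff7 -0.178 F [-4.  -4.5  4.8] q7 -0.817 yaw -57.1 tcp [0.6151 0.2238 0.0434] 17.45
```

```bash
python3 -m inch '[[[0,0.01,-0.04],[0,0,0],0],[[0,0,0],[0,0,0],0]]'>/dev/null; python3 t.py
python3 -m inch '[[[0,-0.0007,0],[0,0,0.5],0],[[0,0,0],[0,0,0],0]]'>/dev/null; python3 t.py
python3 -m inch '[[[0,-0.0007,0],[0,0,0.5],0],[[0,0,0],[0,0,0],0]]'>/dev/null; python3 t.py
```

```text
Tz 0.08 sd 0.01 eff7 -0.077 F [ -0.1  -3.9 -11.4] q7 -0.818 yaw -57.2 tcp [0.6149 0.2237 0.044 ] 17.95
Tz 0.035 sd 0.018 eff7 -0.124 F [  0.8  -2.7 -22.2] q7 -0.847 yaw -59.2 tcp [0.6148 0.2237 0.0441] 18.45
Tz 0.082 sd 0.031 eff7 -0.151 F [  1.   -2.5 -26.5] q7 -0.876 yaw -61.2 tcp [0.6148 0.2237 0.0441] 18.95
```

```bash
python3 -m inch '[[[0,0,0.02],[0,0,0],0],[[0,0,0],[0,0,0],0]]'>/dev/null; python3 t.py
python3 -m inch '[[[0,0,0.01],[0,0,0],0],[[0,0,0],[0,0,0],0]]'>/dev/null; python3 t.py
```

```text
Tz 0.121 sd 0.033 eff7 -0.113 F [ -3.7  -2.5 -19.2] q7 -0.876 yaw -61.2 tcp [0.6149 0.2237 0.044 ] 19.45
Tz 0.129 sd 0.03 eff7 -0.118 F [ -5.8  -2.7 -15. ] q7 -0.875 yaw -61.2 tcp [0.615  0.2237 0.0439] 19.95
```

```bash
python3 -m inch '[[[0,-0.01,0.03],[0,0,0],0],[[0,0,0],[0,0,0],0]]'>/dev/null; python3 t.py
python3 -m inch '[[[0,-0.0005,0.003],[0,0,0.4],0],[[0,0,0],[0,0,0],0]]'>/dev/null; python3 t.py
```

```text
Tz 0.099 sd 0.026 eff7 -0.124 F [-9.9 -3.6 -5.3] q7 -0.875 yaw -61.2 tcp [0.6151 0.2238 0.0437] 20.45
Tz 0.088 sd 0.019 eff7 -0.141 F [-9.4 -3.  -4.8] q7 -0.898 yaw -62.8 tcp [0.6152 0.2238 0.0436] 20.95
```

```bash
python3 -m inch '[[[0,0,0],[0,0,0],0.55],[[0,0,0],[0,0,0],0.55],[[0,0,0],[0,0,0],0.55],[[0,0,0],[0,0,0],0.55]]'; python3 t.py; python3 look.py w5
```

```text
clock: 21.4
tcp_pos: [0.6174, 0.2246, 0.0436]
eef_rot: [-3.053, -0.738, -0.006]
ft_force: [-0.4, -0.4, -0.2]
finger_gap: 0.0468
finger_force: 0.0
Tz 0.005 sd 0.012 eff7 -0.0 F [ 0.1 -0.3 -0.2] q7 -0.898 yaw -62.8 tcp [0.6164 0.2243 0.0427] 21.65
```

View pics/w5.png

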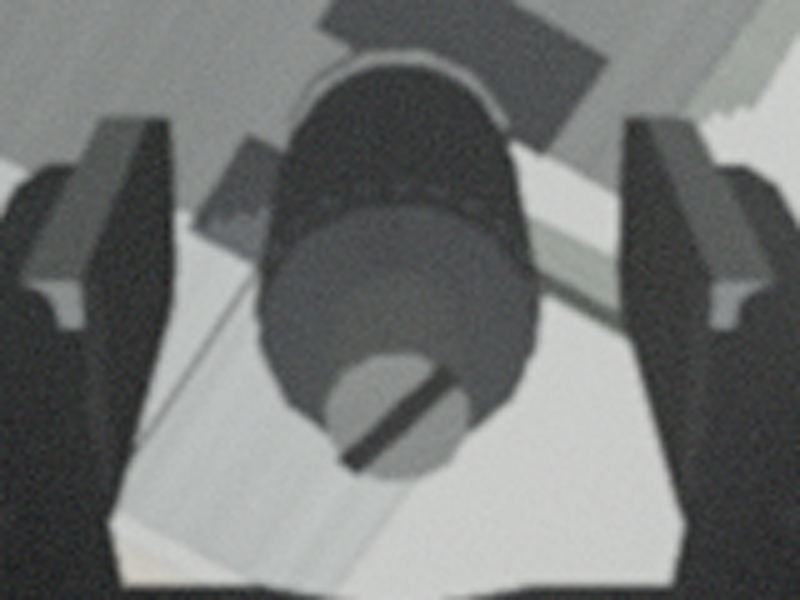

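The stem top is at (398,415), with its line from (348,468) to (450,372). The bolt stands freely, clamped or nearly so.

Run:
```python
from h import *
import pickle
p=pickle.load(open("w5.pkl","rb"));s=arm.state();z=.0855
q=lambda u,z:plane(p,((u[0]+.5)/5-.5+196,(u[1]+.5)/5-.5+224),z)[:2]
c=q((398,415),z);A=R.from_rotvec(s["eef_rot"])
d=q((450,372),z)-q((348,468),z)
print(c,s["tcp_pos"],A.inv().apply(np.r_[c-s["tcp_pos"][:2],0])*1e3,"line",np.degrees(np.arctan2(d[1],d[0])),"notch",(.6164,.2236))
```

```text
[0.61783606 0.22458168] [0.6155321  0.22404211 0.04201102] [2.29610675e+00 5.72089299e-01 1.99089506e-04] line -15.663313338101071 notch (0.6164, 0.2236)
```

```bash
python3 -m inch '[[[0.03,0.01,-0.05],[0,0,0],0.55],[[0,0,0],[0,0,0],0.55],[[0,0,0],[0,0,0],0.55]]'>/dev/null; python3 t.py
python3 -m inch '[[[0,0,0],[0,0,0],0],[[0,0,0],[0,0,0],0],[[0,0,0],[0,0,0],0],[[0,0,0],[0,0,0],0],[[0,0,0],[0,0,0],0]]'; python3 t.py
```

```text
Tz 0.0 sd 0.023 eff7 -0.001 F [ 0.  -0.1 -0.4] q7 -0.9 yaw -62.8 tcp [0.617  0.2243 0.0445] 22.3
clock: 22.85
tcp_pos: [0.617, 0.2245, 0.0448]
eef_rot: [-3.053, -0.738, 0.0]
ft_force: [-2.0, -0.5, 3.6]
finger_gap: 0.0235
finger_force: 58.7
Tz 0.011 sd 0.025 eff7 -0.006 F [-2.7  0.8  5.3] q7 -0.9 yaw -62.8 tcp [0.617  0.2245 0.0447] 23.1
```

```bash
python3 -m inch '[[[0,0,-0.01],[0,0,0.5],0],[[0,0,0],[0,0,0],0]]'>/dev/null; python3 t.py
python3 -m inch '[[[0,0,0],[0,0,0.5],0],[[0,0,0],[0,0,0],0]]'>/dev/null; python3 t.py
python3 -m inch '[[[0,0,0],[0,0,0.4],0],[[0,0,0],[0,0,0],0]]'>/dev/null; python3 t.py
```

```text
Tz 0.087 sd 0.023 eff7 -0.15 F [-1.3  0.7  0.4] q7 -0.93 yaw -64.8 tcp [0.6169 0.2244 0.0448] 23.6
Tz 0.11 sd 0.038 eff7 -0.175 F [-0.6  1.2 -3.2] q7 -0.959 yaw -66.8 tcp [0.6169 0.2243 0.0447] 24.1
Tz 0.15 sd 0.015 eff7 -0.207 F [ 0.2  0.7 -7. ] q7 -0.982 yaw -68.4 tcp [0.6168 0.2243 0.0447] 24.6
```

```bash
python3 -m inch '[[[0,0,0.012],[0,0,0.25],0],[[0,0,0],[0,0,0],0]]'>/dev/null; python3 t.py
python3 -m inch '[[[0,0,0.004],[0,0,0.25],0],[[0,0,0],[0,0,0],0]]'>/dev/null; python3 t.py
```

```text
Tz 0.191 sd 0.027 eff7 -0.214 F [-2.2  1.1 -2.1] q7 -0.996 yaw -69.4 tcp [0.6169 0.2243 0.0446] 25.1
Tz 0.241 sd 0.025 eff7 -0.266 F [-4.4  1.   3.2] q7 -1.01 yaw -70.4 tcp [0.617  0.2243 0.0445] 25.6
```

The torque is now climbing steeply, so the washer is flat. I stop here and release.

```bash
python3 -m inch '[[[0,0,0],[0,0,0],0.55],[[0,0,0],[0,0,0],0.55],[[0,0,0],[0,0,0],0.6],[[0,0,-0.1],[0,0,0],0.6],[[0,0,-0.4],[0,0,0],0.6],[[0,0,-0.7],[0,0,0],0.6],[[0,0,-0.7],[0,0,0],0.6],[[0,0,-0.5],[0,0,0],0.6],[[0,0,0],[0,0,0],0.6],[[0,0,0],[0,0,0],0.6]]'
python3 look.py w6; cd pics; python3 -c "
import cv2
a=cv2.imread('w6raw.png');cv2.imwrite('w6.png',cv2.resize(a[60:360,80:480],(800,600)))"
```

```text
clock: 26.65
tcp_pos: [0.6175, 0.2243, 0.1657]
eef_rot: [-3.095, -0.534, -0.003]
ft_force: [-0.8, 1.3, -0.4]
finger_gap: 0.0508
finger_force: 0.0
```

View pics/w6.png

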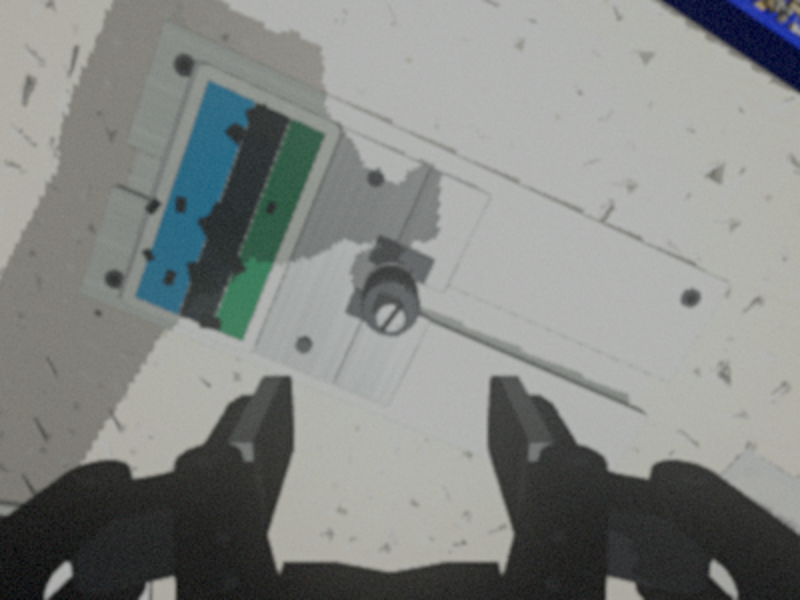

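The bolt stands upright in the notch at (388,310), with its line across the slot and the gripper clear. I'm handing in.

```bash
python3 -c "
from plant import order
print(order.job_done())"
```

```text
the job is handed in; nothing more can be done
None
```

I handed the job in at about 27 s: the bolt is home in the notch with its head about 11° past square under the lips. The nut is tightened until its torque climbed steeply (about 0.24 N m measured, over the 0.18 target; I put the clamp force at 30–40 N, not measured). The gripper is clear, and no verdict came back.

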